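# Press a bush into a gear and hold the guard open

## Robot

A 6-joint arm with a two-finger parallel gripper is mounted at the origin on a cart in front of the work surface, level with it; the furniture and walls round the work are solid. World frame = base frame: x ahead of the robot, y to its left, z up, the work surface at z = 0. Lengths are in m, angles in rad, forces in N, time in s.
With the tool pointing down it reaches from about 0.35 to 0.85 m from the base axis. Payload 8.1 kg.
Tool frame: the origin (TCP) lies between the finger pads; the fingertips stand ahead of it and the grasp point (between the pads) lies 8 mm behind it (env.tip_reach is the z of the fingertips in the tool frame, in m); z points along the fingers, y is the line along which they close (so a half turn about z gives the same grasp; the last joint's range is limited). The gripper opens to 85 mm and grips with 20 to 120 N. Pads are 22 mm wide; open, the fingers measure 114 mm over their backs; the gripper's body (76 mm by 85 mm) begins 54 mm behind the grasp point. The pads swing forward as they close: fully open they stand 13 mm farther back than shut.
Start: joints at [1.176, 0.13, 1.488, -0, 1.523, -0.085], TCP at [0.183, 0.571, 0.242] pointing down, gripper open.
Joint ranges: [-2.96, 2.96], [-0.89, 2.26], [0.02, 2.5], [-1.34, 4.48], [0, 2.73], [-2.66, 2.66]. Speed limits (rad/s): [2.39, 2.39, 2.79, 3.14, 3.14, 3.14].

## Interface

Orientations are given as a unit quaternion [w, x, y, z].
In Python, from workcell import env gives the robot as it stands. The module is installed in compiled form; this text tells all that it offers.
- The arm moves only by the tool arm_command, never from a script. Its argument "increments" is a list that holds one entry, the list of rows, each a list of 7 numbers: the shift along the tool's x, y, z each as a share of 250 mm, from -1 to 1, then the turn, a rotation vector about the tool's x, y, z each as a share of 180 degrees, from -1 to 1, then the opening, from -1 (shut) to 1 (fully open), so that 0 is half open. In form: [[[x, y, z, wx, wy, wz, fingers], ...]]. A call has 1 to 20 rows; each row shifts and turns the commanded pose from where the row before left it, along the tool's axes as they then stand; what a row does not reach is not made up. A row lasts 1/10 s, in which the tool goes at most 50 mm and 8.59 degrees, less where a joint would pass 70% of its speed; a pose out of reach is approached as far as the arm can. A call with a number of a shift or a turn outside -1 to 1 is refused whole. A call with a gripper value outside its range is refused whole. The fingers move at their own pace and stop on an object; "squeeze" is the grip in N (left out, the last holds). Time passes only in rows, so rows that do not move let the fingers close. It gives the time, the measured TCP pose, the force, the opening and the grip force at its end, in the units of the state.
- env.state(): the state, without advancing time (a new reading comes with each control period).
- env.get_image(name): name is "scene" or "top" or "wrist"; returns a dict with "color" (480x640x3 uint8, red, green, blue), "fovy" (degrees; the focal length in pixels is half the picture's height over the tangent of half this angle, whatever the lens; pixels are square), "cx", "cy" (the principal point, pixels), "D" ([k1, k2, p1, p2, k3] as OpenCV has them; the pictures are not rectified), "rvec" (rotation vector, rad) and "tvec" (3), from world to camera coordinates, as OpenCV has them; the wrist camera has in their place "tool_from_camera" (4x4, takes a point from camera to tool coordinates, whose origin is the TCP and whose axes are the flange's). Camera axes: x right, y down, z forward; pixel columns grow to the right and rows downward; lengths in m; the calibration is good to about 2 mm. A picture is of the moment at which its call begins: read the wrist's pose just before it. There is no depth.
- env.sign_off(): hands the job in; it is judged then, once.
Trained networks look in a picture, given as the dict that the camera call returned (one of the last four; its "shot" number tells which), for a name from the list of things; names that differ only in an ending like _2 or _b are one class to them, and where a whole thing is asked for, a point or a joint stands for the part that bears it (a point fixed in the world has none). Each returns a list of dicts, best first, with "conf" (0 to 1); they miss things now and then, are a little off and sometimes report something else, mostly with a low value. They report only what shows in the picture. A call takes as long as a camera call. They do not tell look-alikes from the thing itself.
- env.spot_in(picture, label): "centre" ([x, y, z] in m, in world coordinates, good to about 4 mm: the middle of the surface that is visible of it).
- env.trace(picture, label): "mask" (480x640 bool, what is visible of it).
The state is a dict: "clock": time; "qpos": joint angles; "qvel": joint speeds; "joint_efforts": joint torques, N m; "ee_pos": TCP position; "tcp_rot": TCP orientation; "force": force on the tool from outside, world axes, zero at the start; "ft_torque": the same for the moment, N m; "gripper_width": opening from 0.0 (shut) to 1.0 (fully open); "gripper_force": force on a finger pad.
Only numpy, scipy, OpenCV 4.12 (cv2) and the standard library are available. Lean on these libraries where they do the work, as an engineer would, in place of code of your own. Each camera call takes 0.05 s, during which the arm holds its last target. There are 200 camera calls.

## Task

Press the bronze bush fully home into the white gear on the green arbor press: with the clear guard shut, pull the black-knobbed lever down through its whole stroke, then ease it back up slowly (two seconds or more) to its rest, since it is sprung and must not fly back. Only then raise the guard by its red knob and hold it 60 degrees open from shut for the fit to be inspected; it springs shut when let go, so finish while still holding it there. Leave the spray can, screw dish, spare gear and drift bar around the press where they are.

Things in the scene. Friction and masses are not known exactly. Their poses are not given: they have to be found in the camera images.
- press: Green cast bench arbor press, fixed to the bench: base 190 x 126 x 18 mm, head top at 200 mm, ram collar to 235 mm. Origin on the bench below the common axis of lever and guard; its x axis points from the press front to its back, y to the left seen from the front, z up. The ram axis stands 30 mm in front (-x) of the origin.
- pivot (a point): Point on the common level axis (press y) of lever and guard, mid-width of the press head, 155 mm above the bench.
- lever (a joint): Press lever, rad: 0 at rest (arm pointing to the front, 30 deg above level), grows as the knob goes down, end stop 0.95 (arm 25 deg below level). A return spring pulls it to 0 (0.36 Nm at rest, 1.1 Nm at the stop), damping about 0.3 Nm s/rad; it drives the ram down 15 mm per rad. Pressing the bush adds about 0.5 Nm from about 0.35 rad on; the bush bottoms at about 0.9, which then stops the lever.
- lever_knob (a point): Centre of the black ball (34 mm diameter) at the lever's end, 150 mm from the axis, in a plane 115 mm to the right (press -y) of the pivot; at rest 130 mm in front of and 75 mm above the axis (230 mm above the bench), with the bush home about 139 mm in front of and 56 mm below it. The rod (11 mm) runs from the ball to the axis. A pinched ball turns and may creep some mm in the fingers as the arm swings; the same holds for the red knob.
- bush (a joint): Travel of the bronze bush (12 mm diameter) down into the gear, m: starts at 0 to 0.002, fully home (flush) at 0.008. Press fit, stays where it is pushed; the ram nose starts 5 mm above a bush at 0.
- guard_hinge (a joint): Opening angle of the guard, rad: 0 shut, grows as the front swings forward and up, stop at 1.75. Spring and weight shut it (about 0.2 Nm when shut, 0.5 Nm at 60 deg), with no detent and no stay.
- guard: Clear U-shaped guard (110 mm wide, 120 mm high, yellow edges) in front of and beside the ram, on two steel arms that turn about the pivot axis. Origin on that axis, mid-width.
- guard_knob (a point): Centre of the red ball knob (29 mm diameter) on a 9 mm stem standing 42 mm out from the guard's front pane near its lower edge. 169 mm from the axis, mid-width; shut it is 142 mm in front of and 92 mm below the axis (63 mm above the bench), at 60 deg 151 mm in front of and 77 mm above it.
- spray_can: White and blue spray can with red cap, 45 mm diameter, 163 mm tall, upright left of the press. Origin at its underside.
- screw_dish: Round steel dish with screws, 74 mm diameter, 18 mm high, left of the press. Origin at its underside.
- spare_gear: Loose white nylon gear, 43 mm diameter, 13 mm high, lying on the bench left of the press front. Origin at its underside.
- drift_bar: Steel bar, 107 x 10 x 10 mm, lying on the bench right of the press. Origin at its underside.
Mind the look-alikes: they are no part of the job. Of the things that look like the screw_dish, take the one that is farthest to the robot's left at the start.

How it is judged:
On the way, in this order (a step that is already met when the one before it is completed fails the run):
1. the lever is pulled down and the bush pressed home with the guard shut (value of joint lever above 0.8 rad and value of joint bush above 0.007 m and value of joint guard_hinge below 0.1 rad), for 0.1 s.
2. the lever is eased back to its rest with the guard still shut (value of joint lever below 0.06 rad and value of joint guard_hinge below 0.1 rad), for 0.1 s.
At the end, for the whole second after the job is handed in: Fingers hold the guard still at 60 degrees open (+-6), nothing else propping it; lever at rest (under 0.06 rad), bush home (over 7 of 8 mm), and the four bystanders within 30 mm of where they stood, can upright (value of joint guard_hinge between 0.94 and 1.155 rad and velocity of joint guard_hinge between -0.1 and 0.1 rad/s and contact force between the fingers and guard above 1 N and value of joint lever below 0.06 rad and value of joint bush above 0.007 m and contact force between guard and spray_can below 0.05 N and contact force between guard and screw_dish below 0.05 N and contact force between guard and spare_gear below 0.05 N and contact force between guard and drift_bar below 0.05 N and distance of each of spray_can, screw_dish, spare_gear, drift_bar from where it was at the start of the episode below 0.03 m and angle between spray_can's own z axis and vertical below 0.3 rad); the arm keeps its last pose, push and grip.
It fails at once if the lever flies back (faster than 1.5 rad/s) (velocity of joint lever below -1.5 rad/s).
It fails at once if the guard is opened while the lever is off its rest (value of joint guard_hinge above 0.2 rad and value of joint lever above 0.15 rad).
It fails at once if a bystander is knocked away or over (distance of any of spray_can, screw_dish, spare_gear, drift_bar from where it was at the start of the episode above 0.03 m or angle between spray_can's own z axis and vertical above 0.3 rad).
It also fails if it takes over 64 s, if anything falls off the work surface, if the arm or the gripper's body presses on something with over 40 N, if the wrist force passes 120 N, or if a joint passes its speed limit or range.

## Working session

There is one attempt and no reset: what is moved stays moved. The work goes in short steps, Python scripts to look and compute and a tool call to move; the robot and the scene stay as the last step left them, time stands still between calls to the robot, and variables do not carry over. Pictures are saved under pics/ and viewed, at most 11 in all, crops included, and the job is handed in when it is done.

Besides the shell and the picture viewer there is one more tool, called after ">>>" by a JSON object that holds its "op" and its "data". arm_command: Moves the arm, as the interface text tells. Its arguments: {"type":"object","properties":{"increments":{"type":"array","items":{"type":"array","items":{"type":"array","items":{"type":"number"}}}},"squeeze":{"type":"number"}},"required":["increments"]}

```bash
mkdir -p pics; cat > h.py <<'E'
from workcell import env
import numpy as np, cv2
from scipy.spatial.transform import Rotation as R
def save(p,n): cv2.imwrite('pics/'+n,p['color'][:,:,::-1])
E
python3 - <<'E'
from h import *
np.set_printoptions(precision=3,suppress=True)
s=env.state();print(s, env.tip_reach)
ims=[]
for c in('scene','top'):
    p=env.get_image(c);ims.append(p['color'])
    print(c,p['fovy'],p['D'],-R.from_rotvec(np.ravel(p['rvec'])).as_matrix().T@np.ravel(p['tvec']))
    for l in('press','lever_knob','guard_knob','guard','lever','bush','spray_can','screw_dish','spare_gear','drift_bar'):
        print(l,[(np.round(d['centre'],3).tolist(),round(d['conf'],2)) for d in env.spot_in(p,l)][:4])
    save(p,c+'0.png')
E
```

```text
{'clock': 0.0, 'qpos': array([ 1.176,  0.131,  1.489, -0.   ,  1.523, -0.085]), 'qvel': array([ 0.001,  0.001,  0.   ,  0.   , -0.   ,  0.   ]), 'joint_efforts': array([  0.   , -56.939, -50.055,  -0.   ,   0.014,  -0.   ]), 'ee_pos': array([0.183, 0.571, 0.241]), 'tcp_rot': array([-0.   ,  0.154,  0.988, -0.001]), 'force': array([-0.271, -0.078, -0.593]), 'ft_torque': array([ 0.042, -0.02 ,  0.025]), 'gripper_force': 0.0, 'gripper_width': 1.002171397770526} 0.011
scene 55.05337327018338 [-0.087  0.     0.     0.     0.   ] [ 0.098 -0.334  0.841]
press [([0.569, -0.078, 0.146], 0.78), ([0.58, -0.16, 0.178], 0.45)]
lever_knob [([0.582, -0.161, 0.176], 0.93)]
guard_knob [([0.539, -0.057, 0.09], 0.64)]
guard [([0.54, -0.054, 0.095], 0.79)]
lever [([0.58, -0.161, 0.176], 0.71)]
bush []
spray_can [([0.693, 0.068, 0.103], 0.93)]
screw_dish [([0.57, 0.158, 0.007], 0.97), ([0.366, -0.046, 0.003], 0.64), ([0.388, 0.079, 0.008], 0.63)]
spare_gear [([0.49, 0.081, 0.007], 0.56), ([0.581, -0.159, 0.177], 0.31)]
drift_bar [([0.523, -0.232, 0.01], 0.71), ([0.545, -0.053, 0.089], 0.23)]
top 49.543663746224 [-0.066  0.     0.     0.     0.   ] [0.424 0.044 1.088]
press [([0.59, -0.06, 0.16], 0.67)]
lever_knob [([0.578, -0.159, 0.174], 0.78)]
guard_knob [([0.538, -0.04, 0.091], 0.64)]
guard [([0.539, -0.048, 0.098], 0.82)]
lever [([0.582, -0.152, 0.177], 0.77)]
bush []
spray_can [([0.691, 0.082, 0.125], 0.7)]
screw_dish [([0.57, 0.148, 0.007], 0.96), ([0.365, -0.048, 0.011], 0.83), ([0.383, 0.077, 0.007], 0.7), ([0.54, -0.045, 0.1], 0.68)]
spare_gear [([0.491, 0.077, 0.008], 0.72), ([0.568, 0.152, 0.006], 0.72), ([0.525, -0.236, 0.007], 0.67)]
drift_bar [([0.523, -0.234, 0.006], 0.7)]
```

View pics/scene0.png

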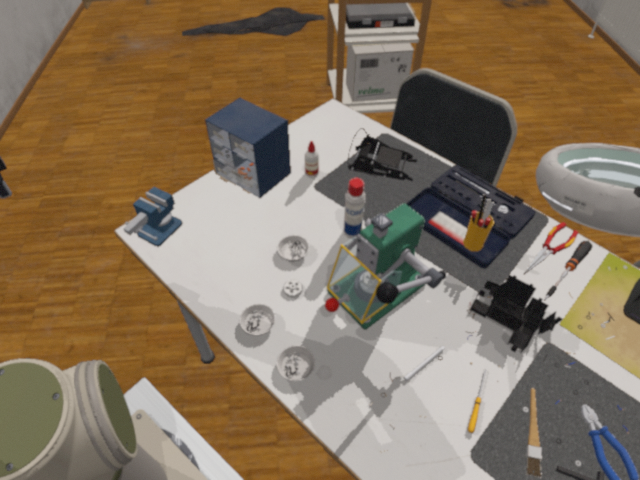

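View pics/top0.png

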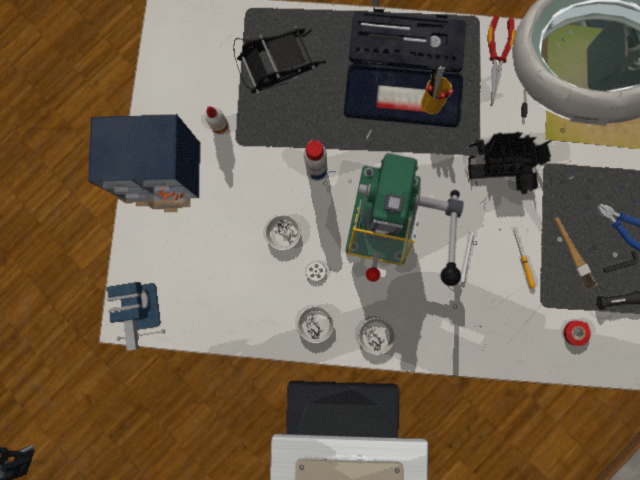

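Scene: black ball (387,292), red knob (332,305). Top: black ball (450,273), red knob (373,274). There are three dishes, at top (283,233), (315,325) and (376,337). The leftmost, (283,233), is the screw_dish; none of them needs to be touched. Next I triangulate the two knobs.

```bash
cat >> h.py <<'E'
def blob(p,kind,c,r=22):
    h=p['color'].astype(int);Rr,G,B=h[...,0],h[...,1],h[...,2]
    m=(Rr>110)&(G<70)&(B<70) if kind=='red' else (h.max(2)<50)
    w=np.zeros(m.shape,np.uint8);cv2.circle(w,c,r,1,-1)
    m=(m&(w>0)).astype(np.uint8)
    n,l,st,ce=cv2.connectedComponentsWithStats(cv2.morphologyEx(m,cv2.MORPH_OPEN,np.ones((5,5),np.uint8)))
    i=1+np.argmax(st[1:,4]);(x,y),rad=cv2.minEnclosingCircle(np.argwhere(l==i)[:,::-1].astype(np.float32))
    return np.array([x,y]),rad,ce[i],st[i]
def ray(p,uv):
    f=240/np.tan(np.radians(p['fovy']/2));K=np.array([[f,0,p['cx']],[0,f,p['cy']],[0,0,1]])
    n=cv2.undistortPoints(np.array([[uv]],float),K,np.array(p['D'],float))[0,0]
    M=R.from_rotvec(np.ravel(p['rvec'])).as_matrix()
    d=M.T@np.r_[n,1];return -M.T@np.ravel(p['tvec']),d/np.linalg.norm(d)
def tri(rs):
    A=sum(np.eye(3)-np.outer(d,d) for o,d in rs);b=sum((np.eye(3)-np.outer(d,d))@o for o,d in rs)
    x=np.linalg.solve(A,b);return x,[np.linalg.norm(np.cross(d,x-o)) for o,d in rs]
E
python3 - <<'E'
from h import *
np.set_printoptions(precision=4,suppress=True)
s=env.get_image('scene');t=env.get_image('top');P={}
for k,a,b in(('red',(332,305),(373,274)),('black',(387,292),(450,273))):
    x=blob(s,k,a);y=blob(t,k,b);print(k,x,y)
    P[k],e=tri([ray(s,x[0]),ray(t,y[0])]);print(P[k],e)
d=(P['black']-P['red'])[:2];yaw=np.arctan2(d[1],d[0])-np.arctan2(-.115,.012);print('len',np.linalg.norm(d),'yaw',yaw)
M=lambda v:np.array([[np.cos(yaw),-np.sin(yaw)],[np.sin(yaw),np.cos(yaw)]])@v
print('origin',P['red'][:2]-M([-.142,0]),P['black'][:2]-M([-.13,-.115]))
E
```

```text
Traceback (most recent call last):
  File "h.py", line 11, in blob
    i=1+np.argmax(st[1:,4]);(x,y),rad=cv2.minEnclosingCircle(np.argwhere(l==i)[:,::-1].astype(np.float32))
        ~~~~~~~~~^^^^^^^^^^
ValueError: attempt to get argmax of an empty sequence
```

```bash
sed -i "s/m=(Rr>110).*/m=(Rr>90)\&(Rr>2.2*G)\&(Rr>2.2*B) if kind=='red' else (h.max(2)<75)/; s/np.ones((5,5)/np.ones((3,3)/" h.py
python3 - <<'E'
from h import *
np.set_printoptions(precision=4,suppress=True)
s=env.get_image('scene');t=env.get_image('top');P={}
for k,a,b in(('red',(332,305),(373,274)),('black',(387,292),(450,273))):
    x=blob(s,k,a);y=blob(t,k,b);print(k,x,y)
    P[k],e=tri([ray(s,x[0]),ray(t,y[0])]);print(P[k],e)
d=(P['black']-P['red'])[:2];yaw=np.arctan2(d[1],d[0])-np.arctan2(-.115,.012);print('len',np.linalg.norm(d),'yaw',yaw)
M=lambda v:np.array([[np.cos(yaw),-np.sin(yaw)],[np.sin(yaw),np.cos(yaw)]])@v
print('origin',P['red'][:2]-M([-.142,0]),P['black'][:2]-M([-.13,-.115]))
E
```

```text
red (array([331.5   , 304.1667]), 6.346587181091309, array([331.621 , 304.2823]), array([326, 298,  12,  13, 124], dtype=int32)) (array([371.3824, 274.3824]), 6.197680473327637, array([371.5398, 274.4867]), array([366, 269,  12,  12, 113], dtype=int32))
[ 0.4851 -0.0341  0.0627] [np.float64(0.0010445223705036982), np.float64(0.0010445223705037932)]
black (array([384.5, 297. ]), 16.37843894958496, array([386.525 , 295.0875]), array([375, 281,  25,  33, 480], dtype=int32)) (array([451.    , 273.6087]), 11.779812812805176, array([450.5462, 274.4682]), array([441, 262,  20,  24, 346], dtype=int32))
[ 0.4775 -0.1523  0.2172] [np.float64(0.0033655638310437688), np.float64(0.0033655638310438004)]
len 0.1184115251869465 yaw -0.16812263104027836
origin [ 0.6251 -0.0579] [ 0.6249 -0.0607]
```

```bash
cat >> h.py <<'E'
def pose():
    s=env.state();return s,np.array(s['ee_pos']),R.from_quat(np.roll(s['tcp_rot'],-1))
def frame(yaw,pitch): # tool pitched: angle below horizontal along press x; y along press y (sign as now)
    X=np.array([np.cos(yaw),np.sin(yaw),0]);Z=np.array([0,0,1.]);y=np.cross(Z,X)
    z=np.cos(pitch)*X-np.sin(pitch)*Z;return R.from_matrix(np.c_[np.cross(y,z),y,z])
def go(grasp,T,back=0.):
    """turn (tool axes now) then shift in target axes, command units (total)"""
    s,p,Q=pose();t=np.array(grasp)+T.apply([0,0,.008-back])
    print('clock',round(s['clock'],2),'turn',np.round((Q.inv()*T).as_rotvec()/np.pi,4),'shift',np.round(T.inv().apply(t-p)/.25,4),'target tcp',np.round(t,4))
E
python3 - <<'E'
from h import *
np.set_printoptions(precision=4,suppress=True)
s=env.get_image('scene');t=env.get_image('top')
big=lambda p,c:cv2.resize(p['color'][c[1]-30:c[1]+30,c[0]-40:c[0]+40,::-1],(400,300),interpolation=cv2.INTER_CUBIC)
cv2.imwrite('pics/crop1.png',np.hstack([big(s,(387,292)),big(t,(450,273))]))
o,d=ray(t,(450.5,273));print(o+d*(.23-o[2])/d[2])
o,d=ray(s,(387,292));print(o+d*(.23-o[2])/d[2])
E
```

```text
[ 0.48   -0.1511  0.23  ]
[ 0.4773 -0.1514  0.23  ]
```

View pics/crop1.png

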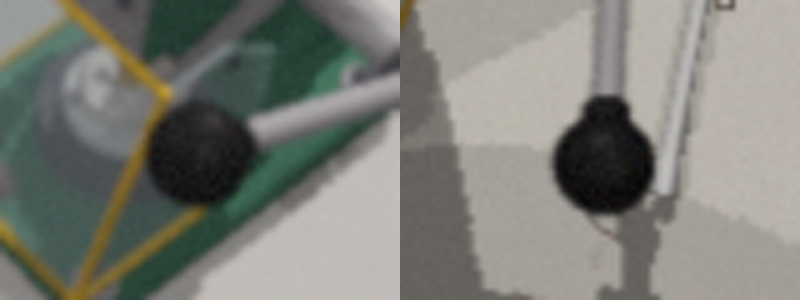

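The black ball is round at scene (387,292) and top (451,276), so it sits near (0.4765, -0.151, 0.23), with press yaw about -0.177 and origin about (0.625, -0.060). Next, the approach.

```bash
cat >> h.py <<'E'
yaw=-.177;O=np.array([.6248,-.060,0])
X=np.array([np.cos(yaw),np.sin(yaw),0]);Y=np.array([-X[1],X[0],0]);Z=np.array([0,0,1.])
def knob(th): f=np.radians(30)-th; return O-.115*Y-.15*np.cos(f)*X+(.155+.15*np.sin(f))*Z
def red(g): f=np.arctan2(-.092,.142)+g; return O-.169*np.cos(f)*X+(.155+.169*np.sin(f))*Z
E
python3 - <<'E'
from h import *
print(knob(0),red(0));go(knob(0)+.1*Z,frame(yaw,np.pi/2))
E
```

```text
[ 0.47667688 -0.15033018  0.23      ] [ 0.48518222 -0.03502631  0.06310772]
clock 1.4 turn [-0.     -0.     -0.0423] shift [-1.6651 -2.6351 -0.3189] target tcp [ 0.4767 -0.1503  0.322 ]
```

>>> {"op": "arm_command", "data": {"increments": [[[0,0,-0.16,0,0,-0.0423,0.4],[0,0,-0.16,0,0,0,0.4],[-0.104,-0.165,0,0,0,0,0.4],[-0.104,-0.165,0,0,0,0,0.4],[-0.104,-0.165,0,0,0,0,0.4],[-0.104,-0.165,0,0,0,0,0.4],[-0.104,-0.165,0,0,0,0,0.4],[-0.104,-0.165,0,0,0,0,0.4],[-0.104,-0.165,0,0,0,0,0.4],[-0.104,-0.165,0,0,0,0,0.4],[-0.104,-0.165,0,0,0,0,0.4],[-0.104,-0.165,0,0,0,0,0.4],[-0.104,-0.165,0,0,0,0,0.4],[-0.104,-0.165,0,0,0,0,0.4],[-0.104,-0.165,0,0,0,0,0.4],[-0.104,-0.165,0,0,0,0,0.4],[-0.104,-0.165,0,0,0,0,0.4],[-0.104,-0.165,0,0,0,0,0.4]]], "squeeze": 80}}

```text
clock: 3.2
ee_pos: [0.4766, -0.1537, 0.3225]
tcp_rot: [0.0, 0.089, 0.996, -0.0]
force: [1.6, 1.2, 1.0]
gripper_width: 0.7
gripper_force: 0.0
```

```bash
python3 - <<'E'
from h import *
go(knob(0)+.1*Z,frame(yaw,np.pi/2))
s,p,Q=pose();w=env.get_image('wrist');save(w,'w1.png');T=np.array(w['tool_from_camera'])
f=240/np.tan(np.radians(w['fovy']/2))
M=np.linalg.inv(T)
K=np.array([[f,0,w['cx']],[0,f,w['cy']],[0,0,1]])
for q in(knob(0),red(0)):
    c=M[:3,:3]@Q.inv().apply(q-p)+M[:3,3];print(cv2.projectPoints(c[None],np.zeros(3),np.zeros(3),K,np.array(w['D'],float))[0].ravel(),c)
E
```

```text
clock 3.2 turn [-0.      0.0003 -0.0001] shift [0.0022 0.0132 0.0021] target tcp [ 0.4767 -0.1503  0.322 ]
[314.61257823 250.59439488] [0.00310171 0.00504954 0.23305558]
[431.81665381 188.85539356] [ 0.11809565 -0.05088486  0.39075178]
```

View pics/w1.png

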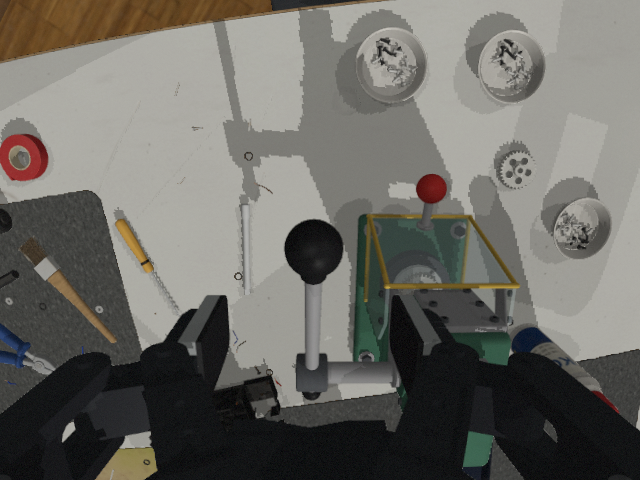

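The ball at (314,248) and red knob at (431,188) match the predicted pixels within about 2 px. Descending and closing.

>>> {"op": "arm_command", "data": {"increments": [[[0.002,0.013,0.1,0,0,0,0.4],[0,0,0.12,0,0,0,0.4],[0,0,0.1,0,0,0,0.4],[0,0,0.06,0,0,0,0.4],[0,0,0.022,0,0,0,0.4],[0,0,0,0,0,0,-1],[0,0,0,0,0,0,-1],[0,0,0,0,0,0,-1],[0,0,0,0,0,0,-1],[0,0,0,0,0,0,-1]]], "squeeze": 80}}

```text
clock: 4.25
ee_pos: [0.4763, -0.151, 0.2239]
tcp_rot: [0.001, 0.089, 0.996, -0.003]
force: [-5.8, -11.9, -0.3]
gripper_width: 0.362
gripper_force: 79.0
```

```bash
python3 - <<'E'
from h import *
np.set_printoptions(precision=4,suppress=True)
s,p,Q=pose();print(s['force'],s['gripper_width'])
T=frame(yaw,np.pi/2);go(knob(0),T)
prev=knob(0)
for th in np.arange(.05,.96,.05):
    k=knob(th);print(round(th,2),T.inv().apply(k-prev)/.25);prev=k
E
```

```text
[ -5.7872 -11.9225  -0.3399] 0.36223295024140906
clock 4.25 turn [-0.0017  0.0006 -0.0005] shift [-0.001   0.003   0.0075] target tcp [ 0.4767 -0.1503  0.222 ]
0.05 [ 0.0143 -0.      0.0263]
0.1 [ 0.013 -0.     0.027]
0.15 [0.0116 0.     0.0276]
0.2 [0.0102 0.     0.0282]
0.25 [ 0.0088 -0.      0.0287]
0.3 [ 0.0074 -0.      0.0291]
0.35 [0.0059 0.     0.0294]
0.4 [0.0044 0.     0.0297]
0.45 [ 0.003  -0.      0.0299]
0.5 [0.0015 0.     0.03  ]
0.55 [-0.   -0.    0.03]
0.6 [-0.0015  0.      0.03  ]
0.65 [-0.003   0.      0.0298]
0.7 [-0.0045  0.      0.0297]
0.75 [-0.006  -0.      0.0294]
0.8 [-0.0075  0.      0.0291]
0.85 [-0.0089 -0.      0.0286]
0.9 [-0.0103  0.      0.0282]
0.95 [-0.0117 -0.      0.0276]
```

>>> {"op": "arm_command", "data": {"increments": [[[0.0143,-0.004,0.0263,0,0,0,-1],[0.013,0,0.027,0,0,0,-1],[0.0116,0,0.0276,0,0,0,-1],[0.0102,0,0.0282,0,0,0,-1],[0.0088,0,0.0287,0,0,0,-1],[0.0074,0,0.0291,0,0,0,-1],[0.0059,0,0.0294,0,0,0,-1],[0.0044,0,0.0297,0,0,0,-1]]]}}

```text
clock: 5.05
ee_pos: [0.456, -0.1474, 0.1671]
tcp_rot: [-0.001, 0.088, 0.996, -0.002]
force: [-19.5, -4.7, 9.1]
gripper_width: 0.358
gripper_force: 84.6
```

>>> {"op": "arm_command", "data": {"increments": [[[0.007,0,0.0299,0,0,0,-1],[0.0055,0,0.03,0,0,0,-1],[0,0,0.03,0,0,0,-1],[-0.0015,0,0.03,0,0,0,-1],[-0.003,0,0.0298,0,0,0,-1],[-0.0045,0,0.0297,0,0,0,-1],[-0.006,0,0.0294,0,0,0,-1],[-0.0075,0,0.0291,0,0,0,-1]]]}}

```text
clock: 5.85
ee_pos: [0.4553, -0.1473, 0.1051]
tcp_rot: [-0.005, 0.088, 0.996, -0.001]
force: [-28.9, -4.6, 7.3]
gripper_width: 0.36
gripper_force: 94.5
```

>>> {"op": "arm_command", "data": {"increments": [[[0.006,0,0.015,0,0,0,-1],[0.004,0,0.015,0,0,0,-1],[-0.003,0,0.014,0,0,0,-1],[-0.005,0,0.014,0,0,0,-1],[-0.005,0,0.014,0,0,0,-1],[-0.005,0,0.008,0,0,0,-1],[0,0,0,0,0,0,-1],[0,0,0,0,0,0,-1]]]}}

```text
clock: 6.65
ee_pos: [0.4612, -0.1484, 0.0873]
tcp_rot: [-0.001, 0.089, 0.996, -0.001]
force: [3.2, -7.5, 7.4]
gripper_width: 0.36
gripper_force: 102.4
```

```bash
python3 - <<'E'
from h import *
t=env.get_image('scene');save(t,'s2.png');cv2.imwrite('pics/s2c.png',cv2.resize(t['color'][190:350,270:480,::-1],(788,600),interpolation=cv2.INTER_CUBIC))
s,p,Q=pose();print(s['force'],p)
g=p+Q.apply([0,0,-.008])-O;print('press-frame grasp',g@X,g@Y,g[2]); print(knob(.9)-O)
E
```

```text
[-27.75508992  -4.29603033   7.9202384 ] [ 0.4611001  -0.14837694  0.08731156]
press-frame grasp -0.14556735102381402 -0.11579604611775314 0.09531151035260961
[-0.15756842 -0.08864068  0.0998636 ]
```

View pics/s2c.png

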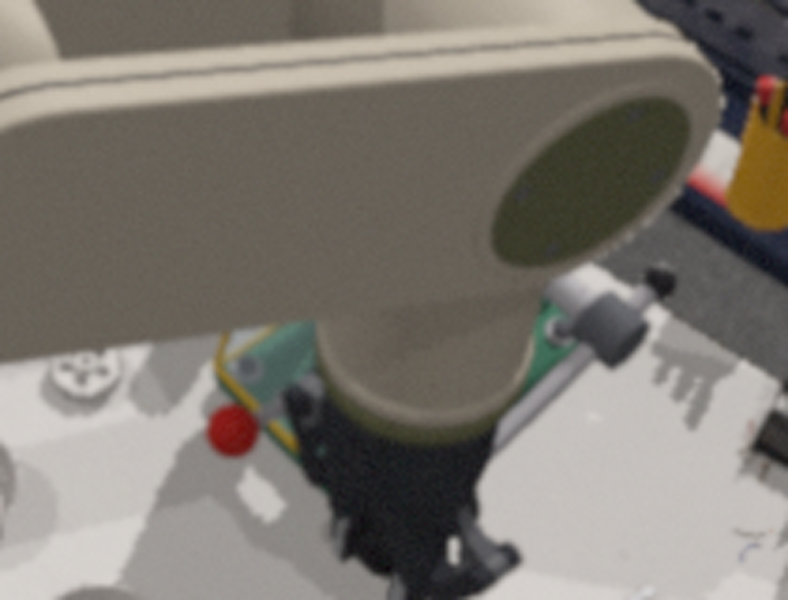

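The scene view shows the gripper holding the lever ball low, the guard still shut and the red knob at its place in the crop. I'll press slightly more to confirm it has bottomed.

>>> {"op": "arm_command", "data": {"increments": [[[-0.002,0,0.01,0,0,0,-1],[-0.002,0,0.01,0,0,0,-1],[0,0,0,0,0,0,-1],[0,0,0,0,0,0,-1],[0,0,0,0,0,0,-1]]]}}

```text
clock: 7.2
ee_pos: [0.4628, -0.1487, 0.0828]
tcp_rot: [-0.0, 0.089, 0.996, -0.002]
force: [-32.1, -5.4, 7.5]
gripper_width: 0.357
gripper_force: 99.4
```

>>> {"op": "arm_command", "data": {"increments": [[[0.005,0,0.012,0,0,0,-1],[0.005,0,0.012,0,0,0,-1],[0,0,0,0,0,0,-1],[0,0,0,0,0,0,-1]]]}}

```text
clock: 7.6
ee_pos: [0.4642, -0.149, 0.0795]
tcp_rot: [0.004, 0.089, 0.996, -0.002]
force: [14.0, -7.1, 16.5]
gripper_width: 0.356
gripper_force: 103.0
```

```bash
python3 - <<'E'
from h import *
w=env.get_image('wrist');save(w,'w2.png')
for n in range(4):
    s=env.state();print(s['clock'],s['force'],s['ft_torque'],s['ee_pos']);env.get_image('wrist')
E
```

```text
7.65 [-18.82656056  -2.84776943  15.97149988] [-0.31115544  1.09903848  0.93694188] [ 0.46408956 -0.14895665  0.07953147]
7.7 [ 8.0028542  -6.59389764 10.89999963] [-1.3380434  -0.09028302 -1.54674597] [ 0.46429758 -0.14899669  0.07957502]
7.75 [ 2.5816424  -2.77375189 15.12956917] [-0.82921098 -1.14976371 -0.54762095] [ 0.46416879 -0.14897497  0.07952999]
7.8 [-13.73268592  -5.8394509    7.69731734] [-0.86910759  3.16789067  0.41871605] [ 0.46416106 -0.14901263  0.07957357]
```

View pics/w2.png

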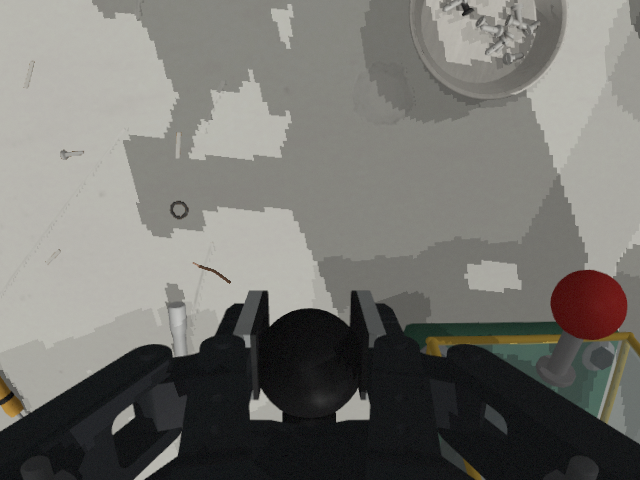

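The ball is at (308,363) with radius about 51 px, between the pads but crept towards their rear edge. Its position gives the lever angle.

```bash
cat >> h.py <<'E'
def ballpos(w,p,Q,uv,rp,r):
    f=240/np.tan(np.radians(w['fovy']/2));K=np.array([[f,0,w['cx']],[0,f,w['cy']],[0,0,1]])
    n=cv2.undistortPoints(np.array([[uv]],float),K,np.array(w['D'],float))[0,0]
    c=np.r_[n,1]*f*r/rp;T=np.array(w['tool_from_camera']);t=T[:3,:3]@c+T[:3,3]
    g=p+Q.apply(t)-O
    return t,np.array([g@X,g@Y,g[2]])
E
python3 - <<'E'
from h import *
np.set_printoptions(precision=4,suppress=True)
s,p,Q=pose();w=env.get_image('wrist')
for rp in(50,52,54):
    t,g=ballpos(w,p,Q,(308,363),rp,.017);print(t,g,'theta',np.pi/6-np.arctan2(g[2]-.155,-g[0]),np.hypot(g[0],g[2]-.155))
E
```

```text
[-0.0098 -0.0002 -0.0074] [-0.1327 -0.116   0.087 ] theta 0.9972356670381735 0.14908606248968045
[-0.0069 -0.0002 -0.0122] [-0.1357 -0.1159  0.0917] theta 0.9600005792851112 0.14970796159866925
[-0.0041 -0.0002 -0.0166] [-0.1385 -0.1159  0.0961] theta 0.92584137274658 0.15046725571652272
```

>>> {"op": "arm_command", "data": {"increments": [[[0.004,0,-0.014,0,0,0,-1],[0.004,0,-0.014,0,0,0,-1],[0.0035,0,-0.0143,0,0,0,-1],[0.0035,0,-0.0143,0,0,0,-1],[0.003,0,-0.0145,0,0,0,-1],[0.003,0,-0.0145,0,0,0,-1],[0.002,0,-0.0147,0,0,0,-1],[0.002,0,-0.0147,0,0,0,-1],[0.001,0,-0.0148,0,0,0,-1],[0.001,0,-0.0148,0,0,0,-1],[0.0005,0,-0.0149,0,0,0,-1],[0.0005,0,-0.0149,0,0,0,-1],[0,0,-0.015,0,0,0,-1],[0,0,-0.015,0,0,0,-1],[-0.001,0,-0.015,0,0,0,-1],[-0.001,0,-0.015,0,0,0,-1],[-0.0015,0,-0.015,0,0,0,-1],[-0.0015,0,-0.015,0,0,0,-1]]]}}

```text
clock: 9.7
ee_pos: [0.449, -0.1462, 0.1393]
tcp_rot: [-0.007, 0.089, 0.996, -0.001]
force: [-27.4, -6.7, -0.3]
gripper_width: 0.361
gripper_force: 92.4
```

```bash
python3 - <<'E'
from h import *
np.set_printoptions(precision=4,suppress=True)
s,p,Q=pose();w=env.get_image('wrist');save(w,'w3.png')
b=blob(w,'black',(308,363),58);print(b)
g=p+Q.apply([0,0,-.008])-O;print(g@X,g@Y,g[2],s['force'])
gray=cv2.cvtColor(w['color'],cv2.COLOR_RGB2GRAY)
print(cv2.HoughCircles(gray[280:440,230:390],cv2.HOUGH_GRADIENT,1.5,200,param1=60,param2=15,minRadius=42,maxRadius=62))
E
```

```text
(array([307.9893, 362.9976]), 57.99063491821289, array([308.1391, 367.3232]), array([ 251,  316,  115,  105, 9530], dtype=int32))
-0.1577402954141711 -0.11573573799203919 0.14729689776297245 [-27.3626  -6.6604  -0.3335]
[[[81.75 89.25 54.45]]]
```

View pics/w3.png

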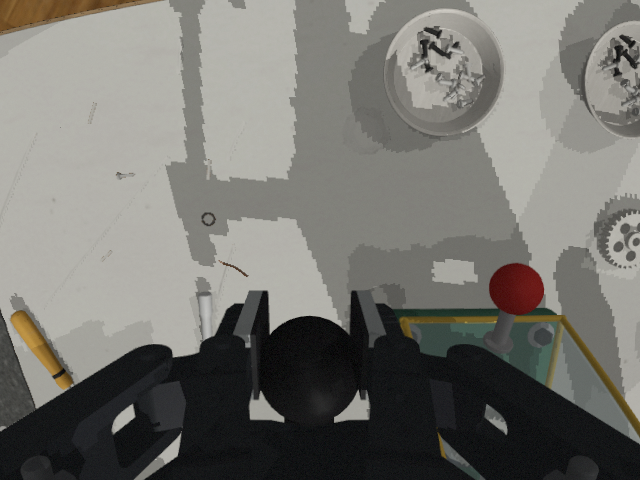

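The ball is at (312,369), r about 54, so it sits roughly 8 mm towards the rear pad edge and the lever is near 0.52. I continue up, bringing the tool back as I go.

>>> {"op": "arm_command", "data": {"increments": [[[-0.0028,0,-0.015,0,0,0,-1],[-0.0028,0,-0.015,0,0,0,-1],[-0.0035,0,-0.015,0,0,0,-1],[-0.0035,0,-0.015,0,0,0,-1],[-0.0042,0,-0.0149,0,0,0,-1],[-0.0042,0,-0.0149,0,0,0,-1],[-0.005,0,-0.0147,0,0,0,-1],[-0.005,0,-0.0147,0,0,0,-1],[-0.0057,0,-0.0145,0,0,0,-1],[-0.0057,0,-0.0145,0,0,0,-1],[-0.0064,0,-0.0143,0,0,0,-1],[-0.0064,0,-0.0143,0,0,0,-1],[-0.0071,0,-0.014,0,0,0,-1],[-0.0071,0,-0.014,0,0,0,-1],[-0.0078,0,-0.0138,0,0,0,-1],[-0.0078,0,-0.0138,0,0,0,-1],[-0.008,0,-0.0135,0,0,0,-1],[-0.008,0,-0.0135,0,0,0,-1]]]}}

```text
clock: 11.55
ee_pos: [0.4713, -0.1503, 0.2062]
tcp_rot: [-0.01, 0.088, 0.996, -0.001]
force: [-56.1, 0.6, 26.4]
gripper_width: 0.36
gripper_force: 99.8
```

```bash
cat > m.py <<'E'
from h import *
np.set_printoptions(precision=4,suppress=True)
s,p,Q=pose();w=env.get_image('wrist')
gray=cv2.cvtColor(w['color'],cv2.COLOR_RGB2GRAY)
c=cv2.HoughCircles(gray[280:450,220:400],cv2.HOUGH_GRADIENT,1.5,200,param1=60,param2=15,minRadius=42,maxRadius=62)[0,0]+[220,280,0]
t,b=ballpos(w,p,Q,c[:2],c[2],.017)
g=p+Q.apply([0,0,-.008])-O;print('grasp',g@X,g@Y,g[2],s['force'],'ball',c,t,b)
E
python3 m.py
```

```text
grasp -0.13509006310274405 -0.11587046054233792 0.2141597216138549 [-56.1218   0.6287  26.4117] ball [309.25 349.75  54.45] [ 0.0005  0.0002 -0.0164] [-0.1355 -0.1156  0.2226]
```

>>> {"op": "arm_command", "data": {"increments": [[[0.002,0,-0.007,0,0,0,-1],[0.002,0,-0.007,0,0,0,-1],[0,0,-0.007,0,0,0,-1],[0,0,-0.007,0,0,0,-1],[0,0,0,0,0,0,-1],[0,0,0,0,0,0,-1]]]}}

```text
clock: 12.2
ee_pos: [0.4742, -0.1508, 0.214]
tcp_rot: [-0.005, 0.09, 0.996, -0.001]
force: [-32.0, -2.9, 14.8]
gripper_width: 0.36
gripper_force: 98.7
```

```bash
python3 m.py
```

```text
grasp -0.13214735074455972 -0.11583093149939126 0.2219505040414695 [-31.9985  -2.8809  14.7711] ball [307.75 354.25  54.45] [-0.0008 -0.0002 -0.0168] [-0.1312 -0.116   0.2307]
```

>>> {"op": "arm_command", "data": {"increments": [[[0,0,0,0,0,0,0.4],[0,0,0,0,0,0,0.4],[0,0,0,0,0,0,0.4],[0,0,0,0,0,0,0.4],[0,0,-0.04,0,0,0,0.4],[0,0,-0.1,0,0,0,0.4],[0,0,-0.14,0,0,0,0.4],[0,0,-0.1,0,0,0,0.4]]]}}

```text
clock: 13.05
ee_pos: [0.4791, -0.1496, 0.3108]
tcp_rot: [0.001, 0.088, 0.996, -0.0]
force: [-0.1, 0.7, 0.1]
gripper_width: 0.703
gripper_force: 0.0
```

```bash
python3 - <<'E'
from h import *
for d in(45,50):go(red(0),frame(yaw,np.radians(d)),.09)
s=env.get_image('scene');t=env.get_image('top')
x=blob(t,'red',(373,274));print(x[0],x[1])
for l in ('lever_knob','guard_knob'): print([(np.round(d['centre'],3).tolist(),round(d['conf'],2)) for d in env.spot_in(s,l)][:3])
E
```

```text
clock 13.05 turn [-1.000e-04 -2.493e-01  2.000e-04] shift [0.7408 0.4556 0.3323] target tcp [ 0.4281 -0.0248  0.1211]
clock 13.05 turn [-1.000e-04 -2.215e-01  2.000e-04] shift [0.6805 0.4556 0.3944] target tcp [ 0.4333 -0.0257  0.1259]
[372.23684692 274.23684692] 6.736216068267822
[([0.529, -0.162, 0.2], 0.96)]
[([0.536, -0.054, 0.092], 0.98)]
```

>>> {"op": "arm_command", "data": {"increments": [[[0,0.03,0,0,-0.0416,0,0.4],[0,0.03,0,0,-0.0416,0,0.4],[0,0.03,0,0,-0.0416,0,0.4],[0,0.03,0,0,-0.0416,0,0.4],[0,0.03,0,0,-0.0416,0,0.4],[0,0.03,0,0,-0.0413,0,0.4],[0.12,0.14,0,0,0,0,0.4],[0.12,0.136,0.06,0,0,0,0.4],[0.16,0,0.09,0,0,0,0.4],[0.17,0,0.09,0,0,0,0.4],[0.17,0,0.09,0,0,0,0.4],[0,0,0,0,0,0,0.4]]]}}

```text
clock: 14.45
ee_pos: [0.4879, -0.03, 0.1943]
tcp_rot: [0.334, 0.084, 0.938, -0.032]
force: [0.0, -0.5, -0.7]
gripper_width: 0.698
gripper_force: 0.0
```

```bash
python3 - <<'E'
from h import *
T=frame(yaw,np.radians(45));go(red(0),T)
s,p,Q=pose();w=env.get_image('wrist');save(w,'w4.png')
f=240/np.tan(np.radians(w['fovy']/2));M=np.linalg.inv(np.array(w['tool_from_camera']));K=np.array([[f,0,w['cx']],[0,f,w['cy']],[0,0,1]])
c=M[:3,:3]@Q.inv().apply(red(0)-p)+M[:3,3];uv=cv2.projectPoints(c[None],np.zeros(3),np.zeros(3),K,np.array(w['D'],float))[0].ravel()
print('pred',uv,c[2],f*.0145/c[2]);x=blob(w,'red',tuple(int(v) for v in uv),90);print(x)
E
```

```text
clock 14.45 turn [-0.0017 -0.0325  0.    ] shift [ 0.3762 -0.0219  0.3981] target tcp [ 0.4908 -0.036   0.0575]
pred [299.7079097   98.63948311] 0.21905679909695985 27.150007464073767
(array([298.52008057,  96.67057037]), 26.901962280273438, array([298.48327306,  96.67359855]), array([ 273,   70,   52,   54, 2212], dtype=int32))
```

View pics/w4.png

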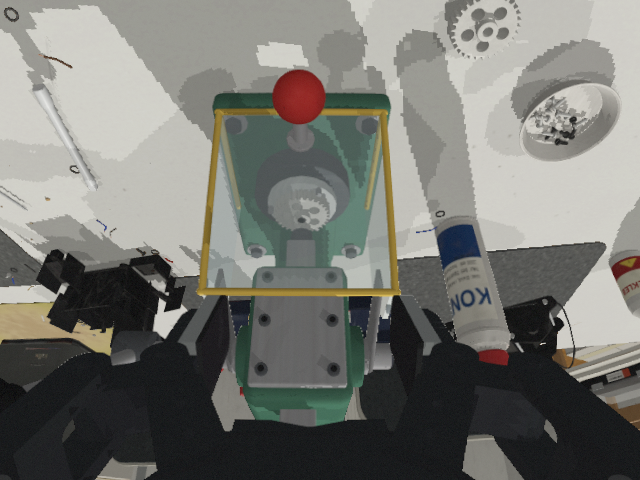

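The red knob shows at (298,97), 2 px from the prediction. The last move was cut short by the row speed limits, so I finish it: turn, drop back, then slide in along the tool axis.

>>> {"op": "arm_command", "data": {"increments": [[[0,0,0,0,-0.0325,0,0.4],[0.1,-0.012,0,0,0,0,0.4],[0.1,-0.01,0,0,0,0,0.4],[0.1,0,0,0,0,0,0.4],[0.076,0,0,0,0,0,0.4],[0,0,0,0,0,0,0.4]]]}}

```text
clock: 15.1
ee_pos: [0.4886, -0.0169, 0.1974]
tcp_rot: [0.339, 0.087, 0.936, -0.041]
force: [0.3, 1.0, -0.2]
gripper_width: 0.696
gripper_force: 0.0
```

```bash
python3 - <<'E'
from h import *
go(red(0),frame(yaw,np.radians(45)))
E
```

```text
clock 15.1 turn [-0.0071 -0.0285  0.0002] shift [ 0.3804 -0.0738  0.4115] target tcp [ 0.4908 -0.036   0.0575]
```

```bash
python3 - <<'E'
from h import *
s,p,Q=pose();print(s['qpos'],s['qvel'],s['force'],Q.as_matrix())
E
```

```text
[-0.0768044  -0.89195129  2.49779431 -0.11546415  0.84742001 -1.41675298] [-0.00972159 -0.00118805 -0.00549456  0.01306426 -0.02765797 -0.02822229] [ 0.2980155   1.01040477 -0.23141763] [[-0.75546614  0.19036203  0.62692361]
 [ 0.13542327  0.9815671  -0.1348576 ]
 [-0.64103935 -0.01698031 -0.76732015]]
```

The arm is folded to its limits (j2 -0.89, j3 2.50): a 45° pitch does not reach this close in. I steepen to 70°, which still clears the pane by about 20 mm, and fit the kinematics from the poses to check reach.

>>> {"op": "arm_command", "data": {"increments": [[[0,-0.03,-0.03,0,0.036,0,0.4],[0,-0.03,-0.03,0,0.036,0,0.4],[0,-0.02,-0.03,0,0.036,0,0.4],[0,0,0,0,0,0,0.4]]]}}

```text
clock: 15.5
ee_pos: [0.475, -0.0353, 0.2189]
tcp_rot: [0.176, 0.093, 0.98, -0.025]
force: [0.6, -0.6, 0.2]
gripper_width: 0.7
gripper_force: 0.0
```

```bash
python3 - <<'E'
from h import *
s,p,Q=pose();print(s['qpos'],p)
for d in(70,75):
    T=frame(yaw,np.radians(d));go(red(0),T);go(red(0),T,.12)
E
```

```text
[-0.16203959 -0.57398447  2.1741222  -0.02863037  1.18468918 -1.53684348] [ 0.47503743 -0.03528309  0.21885347]
clock 15.5 turn [-0.0068  0.0026 -0.0029] shift [0.1757 0.0082 0.631 ] target tcp [ 0.4879 -0.0355  0.0556]
clock 15.5 turn [-0.0068  0.0026 -0.0029] shift [0.1757 0.0082 0.151 ] target tcp [ 0.4475 -0.0283  0.1684]
clock 15.5 turn [-0.0066  0.0304 -0.0032] shift [0.1228 0.0082 0.644 ] target tcp [ 0.4872 -0.0354  0.0554]
clock 15.5 turn [-0.0066  0.0304 -0.0032] shift [0.1228 0.0082 0.164 ] target tcp [ 0.4566 -0.0299  0.1713]
```

>>> {"op": "arm_command", "data": {"increments": [[[0.06,0.004,0.03,-0.0068,0.0026,-0.0029,0.4],[0.06,0.004,0.06,0,0,0,0.4],[0.056,0,0.06,0,0,0,0.4],[0,0,0.08,0,0,0,0.4],[0,0,0.08,0,0,0,0.4],[0,0,0,0,0,0,0.4]]]}}

```text
clock: 16.1
ee_pos: [0.4572, -0.0292, 0.1256]
tcp_rot: [0.172, 0.086, 0.981, -0.015]
force: [0.1, 0.1, 0.6]
gripper_width: 0.7
gripper_force: 0.0
```

```bash
python3 - <<'E'
from h import *
s,p,Q=pose();print(s['qpos'],p)
T=frame(yaw,np.radians(70));go(red(0),T)
w=env.get_image('wrist')
f=240/np.tan(np.radians(w['fovy']/2));M=np.linalg.inv(np.array(w['tool_from_camera']));K=np.array([[f,0,w['cx']],[0,f,w['cy']],[0,0,1]])
c=M[:3,:3]@Q.inv().apply(red(0)-p)+M[:3,3];uv=cv2.projectPoints(c[None],np.zeros(3),np.zeros(3),K,np.array(w['D'],float))[0].ravel()
print('pred',uv,c[2],f*.0145/c[2]);x=blob(w,'red',tuple(int(v) for v in uv),90);print(x)
E
```

```text
[-1.75890907e-01 -5.54251798e-01  2.33136210e+00  1.15575279e-04
  1.01691400e+00 -1.57090465e+00] [ 0.45723423 -0.02922544  0.12564008]
clock 16.1 turn [ 0.0002 -0.0005  0.0003] shift [-0.0217 -0.0032  0.3061] target tcp [ 0.4879 -0.0355  0.0556]
pred [307.23378329 275.72751858] 0.2116409252362625 28.101340626342825
(array([309.02703857, 276.97296143]), 26.21082878112793, array([309.32692308, 278.20871041]), array([ 284,  254,   49,   48, 1768], dtype=int32))
```

>>> {"op": "arm_command", "data": {"increments": [[[-0.011,-0.001,0.08,0,0,0,0.4],[-0.011,-0.001,0.08,0,0,0,0.4],[0,0,0.08,0,0,0,0.4],[0,0,0.062,0,0,0,0.4],[0,0,0,0,0,0,0.4]]]}}

```text
clock: 16.65
ee_pos: [0.489, -0.0355, 0.0593]
tcp_rot: [0.173, 0.087, 0.981, -0.015]
force: [0.2, -0.2, -0.1]
gripper_width: 0.704
gripper_force: 0.0
```

```bash
python3 - <<'E'
from h import *
s,p,Q=pose();print(s['qpos'],p,s['force'])
T=frame(yaw,np.radians(70));go(red(0),T)
w=env.get_image('wrist');save(w,'w5.png')
E
```

```text
[-1.77585993e-01 -3.21783403e-01  2.30141772e+00  9.29764663e-04
  8.12929501e-01 -1.57291714e+00] [ 0.48898423 -0.03550044  0.05926391] [ 0.21011616 -0.24747512 -0.09066539]
clock 16.65 turn [ 0.0002 -0.      0.0003] shift [ 0.0091 -0.0008  0.0123] target tcp [ 0.4879 -0.0355  0.0556]
```

View pics/w5.png

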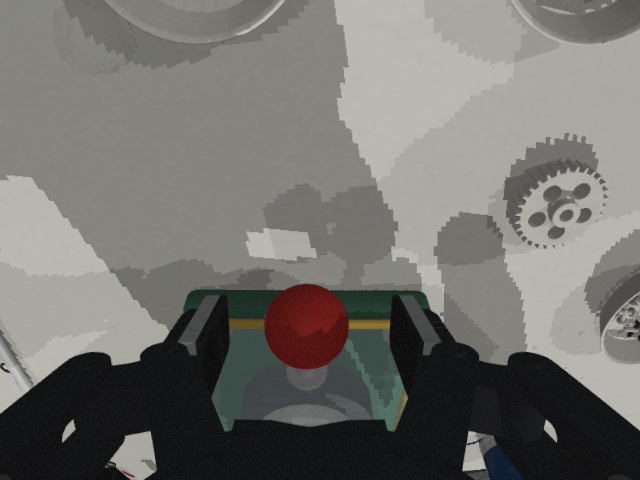

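The red knob is at (307,325), centred between the open pads. A small correction, then close.

>>> {"op": "arm_command", "data": {"increments": [[[0.009,-0.001,0.012,0,0,0,0.4],[0,0,0,0,0,0,-1],[0,0,0,0,0,0,-1],[0,0,0,0,0,0,-1],[0,0,0,0,0,0,-1],[0,0,0,0,0,0,-1],[0,0,0,0,0,0,-1]]], "squeeze": 80}}

```text
clock: 17.4
ee_pos: [0.4894, -0.0365, 0.0576]
tcp_rot: [0.174, 0.087, 0.981, -0.016]
force: [-2.0, -5.2, 2.4]
gripper_width: 0.299
gripper_force: 78.4
```

```bash
python3 - <<'E'
from h import *
np.set_printoptions(precision=4,suppress=True)
T=frame(yaw,np.radians(70));go(red(0),T);s=env.state();print(s['force'],s['gripper_width'])
pr=red(0)
for d in range(4,65,4):
    k=red(np.radians(d));print(d,T.inv().apply(k-pr)/.25,end=';');pr=k
E
```

```text
clock 17.4 turn [-0.0002  0.001   0.0003] shift [0.0089 0.0029 0.0054] target tcp [ 0.4879 -0.0355  0.0556]
[-2.0241 -5.1573  2.3767] 0.29854225482343827
4 [ 0.009  -0.     -0.0463];8 [ 0.0057  0.     -0.0468];12 [ 0.0024 -0.     -0.0471];16 [-0.0009 -0.     -0.0472];20 [-0.0042  0.     -0.047 ];24 [-0.0074 -0.     -0.0466];28 [-0.0107  0.     -0.046 ];32 [-0.0138 -0.     -0.0451];36 [-0.017  0.    -0.044];40 [-0.02   -0.     -0.0427];44 [-0.0229  0.     -0.0412];48 [-0.0257 -0.     -0.0395];52 [-0.0284  0.     -0.0377];56 [-0.031  -0.     -0.0356];60 [-0.0334  0.     -0.0333];64 [-0.0356 -0.     -0.0309];
```

>>> {"op": "arm_command", "data": {"increments": [[[0.0045,0,-0.0231,0,0,0,-1],[0.0045,0,-0.0232,0,0,0,-1],[0.0029,0,-0.0234,0,0,0,-1],[0.0028,0,-0.0234,0,0,0,-1],[0.0012,0,-0.0235,0,0,0,-1],[0.0012,0,-0.0236,0,0,0,-1],[-0.0004,0,-0.0236,0,0,0,-1],[-0.0005,0,-0.0236,0,0,0,-1],[-0.0021,0,-0.0235,0,0,0,-1],[-0.0021,0,-0.0235,0,0,0,-1],[-0.0037,0,-0.0233,0,0,0,-1],[-0.0037,0,-0.0233,0,0,0,-1],[-0.0053,0,-0.023,0,0,0,-1],[-0.0054,0,-0.023,0,0,0,-1],[-0.0069,0,-0.0226,0,0,0,-1],[-0.0069,0,-0.0225,0,0,0,-1]]]}}

```text
clock: 19.0
ee_pos: [0.471, -0.0331, 0.155]
tcp_rot: [0.186, 0.087, 0.979, -0.016]
force: [42.3, -11.7, -3.9]
gripper_width: 0.268
gripper_force: 88.4
```

```bash
cat > g.py <<'E'
from h import *
np.set_printoptions(precision=4,suppress=True)
s,p,Q=pose();w=env.get_image('wrist')
x=blob(w,'red',(307,340),80);t,b=ballpos(w,p,Q,x[0],x[1],.0145)
g=p+Q.apply([0,0,-.008])-O;print(s['clock'],'grasp',g@X,g@Y,g[2],s['force'],s['gripper_width'],'ball',x[0],x[1],t,b)
for a,z in((g@X,g[2]),(b[0],b[2])):print('angle',np.degrees(np.arctan2(z-.155,-a))+32.94,np.hypot(a,z-.155))
print(s['qpos'])
E
python3 g.py
```

```text
19.0 grasp -0.1590721866041428 -0.0006053814295730746 0.16239461783014567 [ 42.2772 -11.7026  -3.8758] 0.2681723988924154 ball [310.  298.5] 42.32326126098633 [ 0.0115  0.0005 -0.0006] [-0.167  -0.0001  0.1513]
angle 35.601531309028786 0.15924396667967403
angle 31.668765520526303 0.1670526990067483
[-0.1797 -0.566   2.2905  0.0014  1.0415 -1.5736]
```

The knob has crept to the front pad edge (about 11 mm off). I re-centre the tool on it with a lighter grip before going on.

>>> {"op": "arm_command", "data": {"increments": [[[0.008,0,0.004,0,0,0,-1],[0.008,0,0.004,0,0,0,-1],[0.008,0,0.004,0,0,0,-1],[0.008,0,0.004,0,0,0,-1],[0,0,0,0,0,0,-1]]], "squeeze": 45}}

```text
clock: 19.55
ee_pos: [0.4708, -0.0331, 0.1538]
tcp_rot: [0.194, 0.087, 0.977, -0.017]
force: [66.6, -14.8, -3.2]
gripper_width: 0.269
gripper_force: 89.5
```

```bash
python3 g.py
```

```text
19.55 grasp -0.15942162296103765 -0.0006472224335969744 0.1612294612972112 [ 66.5552 -14.7661  -3.1546] 0.2689333177276117 ball [309.7559 298.308 ] 42.25422286987305 [ 0.0114  0.0004 -0.0004] [-0.1671 -0.0002  0.1498]
angle 35.17771619537615 0.15954328583674307
angle 31.157799125474874 0.16716208761464316
[-0.18   -0.584   2.3077  0.0018  1.0263 -1.5737]
```

The knob is rolling between the pads as the guard turns. Turning the tool the same way should roll it back to centre, so I turn it with the guard.

>>> {"op": "arm_command", "data": {"increments": [[[0,0,0,0,0.025,0,-1],[0,0,0,0,0.025,0,-1],[0,0,0,0,0.025,0,-1],[0,0,0,0,0.025,0,-1],[0,0,0,0,0,0,-1]]]}}

```text
clock: 20.1
ee_pos: [0.4694, -0.0331, 0.1476]
tcp_rot: [0.032, 0.089, 0.996, -0.003]
force: [45.4, -9.1, -0.2]
gripper_width: 0.268
gripper_force: 106.6
```

```bash
python3 g.py
```

```text
20.1 grasp -0.15820113340157982 -0.0008830639977944689 0.15563072535015987 [45.4477 -9.1459 -0.2251] 0.26770082562378456 ball [311. 299.] 41.40058135986328 [0.0098 0.0009 0.0023] [-0.1673 -0.      0.1447]
angle 33.16842888890778 0.15820239070258005
angle 29.416031201966796 0.16765304719480562
[-0.1794 -0.227   2.0105 -0.      1.2932 -1.5719]
```

```bash
python3 - <<'E'
from h import *
np.set_printoptions(precision=4,suppress=True)
A=np.linspace(29.5,-1,11);P=np.linspace(86,70,11)
for i in range(10):
    T=frame(yaw,np.radians(P[i]));print(T.inv().apply(red(np.radians(A[i+1]))-red(np.radians(A[i])))/.25)
E
```

```text
[-0.0006  0.      0.036 ]
[-0.0015 -0.      0.0359]
[-0.0024  0.      0.0359]
[-0.0033 -0.      0.0358]
[-0.0042  0.      0.0357]
[-0.0051 -0.      0.0356]
[-0.006   0.      0.0355]
[-0.0069  0.      0.0353]
[-0.0078 -0.      0.0351]
[-0.0087  0.      0.0349]
```

>>> {"op": "arm_command", "data": {"increments": [[[-0.0006,0,0.036,0,-0.0089,0,-1],[-0.0015,0,0.036,0,-0.0089,0,-1],[-0.0024,0,0.036,0,-0.0089,0,-1],[-0.0033,0,0.036,0,-0.0089,0,-1],[-0.0042,0,0.0357,0,-0.0089,0,-1],[-0.0051,0,0.0356,0,-0.0089,0,-1],[-0.006,0,0.0355,0,-0.0089,0,-1],[-0.0069,0,0.0353,0,-0.0089,0,-1],[-0.0078,0,0.0351,0,-0.0089,0,-1],[-0.0087,0,0.0349,0,-0.0089,0,-1],[0,0,0,0,0,0,-1]]]}}

```text
clock: 21.25
ee_pos: [0.4942, -0.0373, 0.0659]
tcp_rot: [0.172, 0.086, 0.981, -0.015]
force: [17.7, -7.3, 26.0]
gripper_width: 0.267
gripper_force: 123.4
```

```bash
python3 g.py; python3 -c "
from h import *
go(red(0),frame(yaw,np.radians(70)))"
```

```text
21.25 grasp -0.13524843017361654 -0.0006000453841405742 0.07346159307231603 [17.7169 -7.3162 26.0162] 0.26728531366761227 ball [312.7935 296.6604] 35.658721923828125 [0.0017 0.0017 0.024 ] [-0.126   0.0011  0.0428]
angle 1.8551171578197057 0.15792608925928675
angle -8.748851369056375 0.16868975909292824
[-0.1791 -0.3141  2.2813  0.0007  0.8275 -1.5745]
clock 21.3 turn [-0.0001 -0.001   0.0004] shift [0.0387 0.0024 0.0312] target tcp [ 0.4879 -0.0355  0.0556]
```

>>> {"op": "arm_command", "data": {"increments": [[[0,0,0,0,0,0,0.2],[0,0,0,0,0,0,0.2],[0,0,0,0,0,0,0.2],[0,0,0,0,0,0,0.2]]]}}

```text
clock: 21.7
ee_pos: [0.48, -0.0341, 0.053]
tcp_rot: [0.156, 0.087, 0.984, -0.014]
force: [0.2, -0.2, 0.1]
gripper_width: 0.603
gripper_force: 0.0
```

```bash
python3 g.py; python3 -c "
from h import *
go(red(0),frame(yaw,np.radians(70)))
w=env.get_image('wrist');save(w,'w6.png')"
```

```text
21.7 grasp -0.14958733332079485 -5.0444705491666104e-05 0.060562650995794665 [ 0.1993 -0.175   0.1362] 0.6029778186297163 ball [300.5 379.5] 30.830278396606445 [-0.0469 -0.004   0.0378] [-0.0909 -0.004   0.0315]
angle 0.6749974657965652 0.17690331590156433
angle -20.706130762522328 0.1533432255406266
[-0.1784 -0.3079  2.2955  0.0014  0.8403 -1.5738]
clock 21.75 turn [ 0.0002 -0.0112  0.0003] shift [-0.0332  0.0003  0.0012] target tcp [ 0.4879 -0.0355  0.0556]
```

View pics/w6.png

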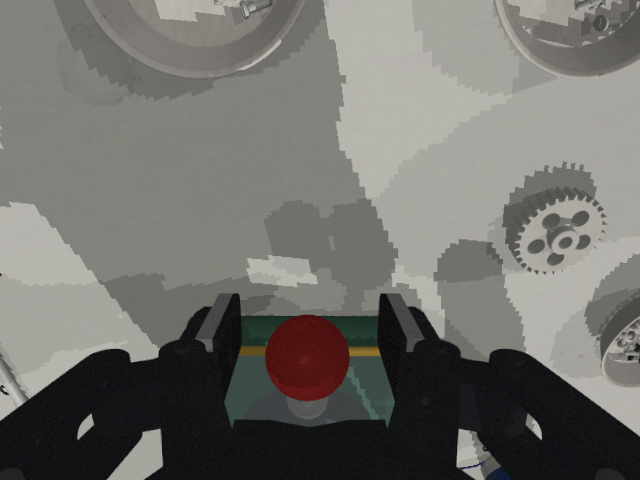

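The red knob is at (307,358), r about 42, between the pads with the guard shut.

```bash
python3 - <<'E'
from h import *
np.set_printoptions(precision=4,suppress=True)
s,p,Q=pose();w=env.get_image('wrist')
for rp in(41,42,43):print(ballpos(w,p,Q,(307,358),rp,.0145))
# tool-frame location of red(0) by model, and pixel row for x=0 at z=-.008
print(Q.inv().apply(red(0)-p))
f=240/np.tan(np.radians(w['fovy']/2));M=np.linalg.inv(np.array(w['tool_from_camera']));K=np.array([[f,0,w['cx']],[0,f,w['cy']],[0,0,1]])
for z in(-.008,0):
    c=M[:3,:3]@[0,0,z]+M[:3,3];print(c[2],f*.0145/c[2],cv2.projectPoints(c[None],np.zeros(3),np.zeros(3),K,np.array(w['D'],float))[0].ravel())
# press-frame path from shut, tool turning with guard from P0=68 at 2deg steps: increments in moving frame (constant) about pivot
print('pivot->grasp',Q.as_rotvec())
P0=np.radians(68);T=lambda g:frame(yaw,P0+g)
tcp=lambda g:red(g)+T(g).apply([0,0,.008])
for g in(0,.5):
    d=np.radians(2);print(T(g).inv().apply(tcp(g+d)-tcp(g))/.25,(T(g).inv()*T(g+d)).as_rotvec()/np.pi)
E
```

```text
(array([-0.011 , -0.0006, -0.002 ]), array([-0.137 , -0.0007,  0.0585]))
(array([-0.0091, -0.0006, -0.0051]), array([-0.1397, -0.0006,  0.0608]))
(array([-0.0073, -0.0005, -0.008 ]), array([-0.1423, -0.0006,  0.0631]))
[-0.0078  0.0001 -0.0079]
0.13638234712904615 43.608237104990515 [308.5917 338.8249]
0.144096953346751 41.27355639662222 [308.6263 327.7336]
pivot->grasp [ 0.2487  2.8173 -0.039 ]
[ 0.0052  0.     -0.0233] [-0.      0.0111 -0.    ]
[ 0.0052 -0.     -0.0233] [ 0.      0.0111 -0.    ]
```

>>> {"op": "arm_command", "data": {"increments": [[[-0.015,0,0,0,0,0,0.2],[-0.016,0,0,0,0,0,0.2],[0,0,0,0,0,0,-1],[0,0,0,0,0,0,-1],[0,0,0,0,0,0,-1],[0,0,0,0,0,0,-1],[0,0,0,0,0,0,-1]]], "squeeze": 60}}

```text
clock: 22.55
ee_pos: [0.4887, -0.0364, 0.057]
tcp_rot: [0.157, 0.087, 0.984, -0.014]
force: [-0.2, -5.5, 1.2]
gripper_width: 0.305
gripper_force: 58.8
```

```bash
python3 g.py; python3 - <<'E'
from h import *
np.set_printoptions(precision=4,suppress=True)
s,p,Q=pose();print('model ball in tool',Q.inv().apply(red(0)-p))
P0=np.arcsin(-Q.as_matrix()[2,2]);print(np.degrees(P0))
T=lambda g:frame(yaw,P0+g)
tcp=lambda g:red(g)+T(g).apply([0,0,.008])
d=np.radians(3);print(T(0).inv().apply(tcp(d)-tcp(0))/.25,3/180)
E
```

```text
22.55 grasp -0.1405840876909911 -0.0007109118715084828 0.06459555706678526 [-0.204  -5.4541  1.1878] 0.30529543975471 ball [314.  315.5] 29.34716033935547 [-0.0215  0.0026  0.0548] [-0.1006  0.0018  0.0116]
angle 0.19642365102055948 0.16714319912569925
angle -22.017087334678003 0.17513769797139503
[-0.1791 -0.2882  2.2726  0.0002  0.84   -1.5739]
model ball in tool [ 0.0017  0.0007 -0.007 ]
71.82490459302245
[ 0.0098  0.     -0.0345] 0.016666666666666666
```

>>> {"op": "arm_command", "data": {"increments": [[[0.01,0,-0.0345,0,0.0167,0,-1],[0.01,0,-0.0345,0,0.0167,0,-1],[0.01,0,-0.0345,0,0.0167,0,-1],[0.01,0,-0.0345,0,0.0167,0,-1],[0.01,0,-0.0345,0,0.0167,0,-1],[0.01,0,-0.0345,0,0.0167,0,-1],[0.01,0,-0.0345,0,0.0167,0,-1],[0.01,0,-0.0345,0,0.0167,0,-1],[0.01,0,-0.0345,0,0.0167,0,-1],[0.01,0,-0.0345,0,0.0167,0,-1]]]}}

```text
clock: 23.6
ee_pos: [0.4586, -0.0309, 0.1403]
tcp_rot: [-0.103, 0.088, 0.991, 0.009]
force: [6.2, -4.9, -1.8]
gripper_width: 0.305
gripper_force: 59.0
```

```bash
python3 g.py
```

```text
23.6 grasp -0.16704682005951285 -0.0006394619868535038 0.14812921072749174 [ 6.2378 -4.937  -1.7985] 0.30491723414468197 ball [309.3272 332.0958] 42.1025505065918 [-0.0005  0.0003 -0.003 ] [-0.1676 -0.0004  0.1431]
angle 30.584699514051213 0.16718806128794747
angle 28.875929219874642 0.16800833168815427
[-0.1783  0.0276  1.8008 -0.0009  1.5205 -1.5726]
```

Excellent: the knob stays centred with low forces. Continuing to 60°.

>>> {"op": "arm_command", "data": {"increments": [[[0.01,0,-0.0345,0,0.0167,0,-1],[0.01,0,-0.0345,0,0.0167,0,-1],[0.01,0,-0.0345,0,0.0167,0,-1],[0.01,0,-0.0345,0,0.0167,0,-1],[0.01,0,-0.0345,0,0.0167,0,-1],[0.01,0,-0.0345,0,0.0167,0,-1],[0.01,0,-0.0345,0,0.0167,0,-1],[0.01,0,-0.0345,0,0.0167,0,-1],[0.01,0,-0.0345,0,0.0167,0,-1],[0.01,0,-0.0345,0,0.0167,0,-1],[0,0,0,0,0,0,-1],[0,0,0,0,0,0,-1],[0,0,0,0,0,0,-1]]]}}

```text
clock: 24.95
ee_pos: [0.4728, -0.0335, 0.2253]
tcp_rot: [-0.355, 0.082, 0.931, 0.031]
force: [10.1, -5.8, -8.5]
gripper_width: 0.306
gripper_force: 59.8
```

```bash
python3 g.py; python3 - <<'E'
from h import *
s=env.get_image('scene');t=env.get_image('top')
for p in(s,t):
  for l in('lever_knob','spray_can','screw_dish','spare_gear','drift_bar'):
    print(l,[(np.round(d['centre'],3).tolist(),round(d['conf'],2)) for d in env.spot_in(p,l)][:1])
cv2.imwrite('pics/end.png',s['color'][130:400,180:540,::-1].repeat(2,0).repeat(2,1))
E
```

```text
24.95 grasp -0.1489366297866726 -0.0006936625060409476 0.2312166523746376 [10.0841 -5.8402 -8.5079] 0.30560029426170154 ball [309.0323 328.5963] 41.09920883178711 [-0.0013  0.0002  0.0003] [-0.1535 -0.0005  0.2242]
angle 60.04058789415731 0.16730540275618336
angle 57.18772494232597 0.16838808313417075
[-0.178   0.4859  1.2569 -0.0015  2.1281 -1.5724]
lever_knob [([0.58, -0.161, 0.177], 0.82)]
spray_can []
screw_dish [([0.389, 0.081, 0.009], 0.82)]
spare_gear [([0.489, 0.08, 0.009], 0.63)]
drift_bar [([0.526, -0.232, 0.009], 0.65)]
lever_knob [([0.609, -0.151, 0.163], 0.37)]
spray_can [([0.689, 0.081, 0.126], 0.78)]
screw_dish [([0.572, 0.148, 0.006], 0.9)]
spare_gear [([0.491, 0.079, 0.007], 0.79)]
drift_bar [([0.489, -0.228, 0.009], 0.58)]
```

View pics/end.png

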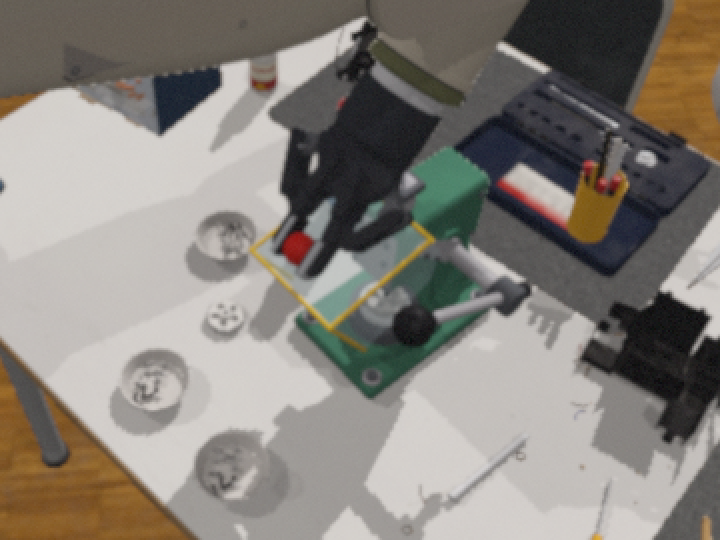

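The end view shows the guard held up by its red knob at crop (298,248), the lever ball back at its rest pixel (413,326 in the crop, i.e. 386,293), and the bystanders undisturbed. Nudge 1.5°, settle, then hand in.

>>> {"op": "arm_command", "data": {"increments": [[[0.005,0,-0.017,0,0.0083,0,-1],[0,0,0,0,0,0,-1],[0,0,0,0,0,0,-1],[0,0,0,0,0,0,-1],[0,0,0,0,0,0,-1]]]}}

```text
clock: 26.1
ee_pos: [0.4747, -0.0339, 0.2293]
tcp_rot: [-0.367, 0.082, 0.926, 0.032]
force: [10.2, -6.7, -8.5]
gripper_width: 0.307
gripper_force: 59.9
```

```bash
python3 g.py; python3 -c "
from h import *
print(env.sign_off())"
```

```text
26.1 grasp -0.14690859483878993 -0.0006972968071239906 0.2350850579907866 [10.1813 -6.6796 -8.4879] 0.3068229088590677 ball [308.9324 329.1414] 41.472721099853516 [-0.0009  0.0002 -0.0009] [-0.1511 -0.0005  0.2293]
angle 61.536359686504014 0.1673193107531088
angle 59.13029008757374 0.16842155354485594
[-0.1781  0.5104  1.2284 -0.0015  2.1579 -1.5724]
the job is handed in; nothing more can be done
None
```

The job is handed in at about 26 s, verdict not shown: by my camera estimates the bush is pressed home, the lever eased back to rest over about 4 s, and the guard held at about 60° by its red knob, after one regrasp that let the guard shut again from about 30°.

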